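# Hang the rinse cups to drain

## Task

The blue and the yellow rinse cup stand mouth down in the wet tray, where they cannot dry. Hang each of them mouth down on the slanted peg of its own colour in the draining rack, pushed on until the peg's tip meets the inside of the cup's base, and let go. Leave the green cup hanging where it is and do not shift the other things on the bench.

Things in the scene. Friction and masses are not known exactly. Their poses are not given: they have to be found in the camera images.
- cup_blue_mid (a point): Blue straight plastic cup, no handle: outside diameter 60, height 100, wall 3, base 4 (96 deep inside), about 110 g. Starts standing mouth down on the white tray (floor 4 above the table, lip 16 high). This point is on the cup's axis, half-way up (50 from either end); +z points along the axis to the closed end.
- cup_yellow_mid (a point): Yellow straight plastic cup, no handle: outside diameter 60, height 100, wall 3, base 4 (96 deep inside), about 110 g. Starts standing mouth down on the white tray, beside the blue cup; which of them stands where varies. This point is on the cup's axis, half-way up (50 from either end); +z points along the axis to the closed end.
- cup_green_mid (a point): Green straight plastic cup, no handle: outside diameter 60, height 100, wall 3, base 4 (96 deep inside), about 110 g. Already hanging on the green peg, and to be left there. This point is on the cup's axis, half-way up (50 from either end); +z points along the axis to the closed end.
- peg_blue: Blue round peg, rounded tip, diameter 22, square on the sloping grey plate (84 x 84) of its block in the rack; 112 from plate to tip. Leans 35 degrees from vertical to the rack's front (robot's side). Origin at the very tip, on the peg's axis; +z along the peg, out of the tip; y level, along the row; x up and to the rack's back. Wants the blue cup.
- peg_yellow: Yellow round peg, rounded tip, diameter 22, square on the sloping grey plate (84 x 84) of its block in the rack; 112 from plate to tip. Leans 35 degrees from vertical to the rack's front (robot's side). Origin at the very tip, on the peg's axis; +z along the peg, out of the tip; y level, along the row; x up and to the rack's back. Wants the yellow cup.
- peg_green: Green round peg, rounded tip, diameter 22, square on the sloping grey plate (84 x 84) of its block in the rack; 112 from plate to tip. Leans 35 degrees from vertical to the rack's front (robot's side). Origin at the very tip, on the peg's axis; +z along the peg, out of the tip; y level, along the row; x up and to the rack's back. Taken by the green cup.
- rack: Steel drip tray, 170 x 370, 14 high, with three pegs 125 apart in a row, in any order. Origin under its centre; front is -x. A hung cup rests with the inside of its base on the peg's tip and its upper inside wall along the peg: its axis lies about 15 below the peg's (its middle at x = -15, z = -46 in the peg's frame) and its rim clears the plate by 16.
- tray: White shallow tray, 200 x 250, lip 16 high, floor 4 thick; the blue and yellow cups and the amber jar stand in it. Origin under its centre.
- jar: Small amber jar with a black cap, diameter 42, height 48, standing on the white tray behind the cups. Origin under its centre. Bystander.
- wash_bottle: White bottle with a red cap, diameter 64, height 170, beyond the tray and rack. Origin under its centre. Bystander.
- meter: Yellow hand-held meter with a black face, 85 x 165 x 36, lying flat near the robot. Origin under its centre, long side along y. Bystander.
- parts_box: Small blue box with a white lid, 72 x 72 x 47, near the robot. Origin under its centre. Bystander.
- spool: Pale metal spool standing on its end, diameter 60, height 50, beyond the rack. Origin under its centre. Bystander.
Mind the look-alikes: they are no part of the job. Leave any orange look-alike of the part that bears cup_yellow_mid alone.

How it is judged:
By the outcome, as a careful person would: the job done as asked, in the order asked, and still so for the second after the job is handed in, with the robot touching nothing.
It also fails if it takes over 67 s, if anything falls off the work surface, if the arm or the gripper's body presses on something with over 40 N, if the wrist force passes 120 N, or if a joint passes its speed limit or range.

## Robot

A 7-joint arm with a two-finger parallel gripper is mounted at the origin on the work surface. World frame = base frame: x ahead of the robot, y to its left, z up, the work surface at z = 0. Lengths are in m, angles in rad, forces in N, time in s.
With the tool pointing down it reaches from about 0.425 to 0.875 m from the base axis. Payload 9.9 kg.
Tool frame: the origin (TCP) lies midway between the tips of the shut fingers; the grasp point (between the pads) lies 19 mm behind it (arm.pinch_z is the distance from the TCP to the grasp point, in m); y points along the fingers, z is the direction in which the jaws open and shut, and the axes are right-handed (so a half turn about y gives the same grasp; the last joint's range is limited). The gripper opens to 85 mm and grips with 20 to 120 N. Pads are 22 mm wide; open, the fingers measure 114 mm over their backs; the gripper's body (76 mm by 85 mm) begins 54 mm behind the grasp point. The pads swing forward as they close: fully open they stand 13 mm farther back than shut.
Start: joints at [-1.252, 0.576, 0.025, 1.437, -0.015, 1.129, -0.057], TCP at [0.265, 0.621, 0.231] pointing down, gripper open.
Joint ranges: [-2.76, 2.76], [-0.34, 2.15], [-1.52, 1.57], [0.19, 2.46], [-1.09, 4.23], [0.17, 1.99], [-2.82, 2.82]. Speed limits (rad/s): [2.22, 2.22, 3.01, 3.01, 3.14, 3.14, 3.14].

## Interface

Orientations are given as a unit quaternion [x, y, z, w].
In Python, from rig import arm gives the robot as it stands.
- The arm moves only by the tool move_arm, never from a script. Its argument "steps" is text: rows parted by semicolons, each of 7 numbers parted by spaces: the turn, a rotation vector about the world's x, y, z in rad, then the shift along the world's x, y, z in mm, then the closure in counts, from 0 (fully open) to 255 (shut). In form: rx ry rz dx dy dz grip; .... A call has 1 to 8 rows; each row shifts and turns the commanded pose from where the row before left it; what a row does not reach is not made up. A row lasts 1/8 s, in which the tool goes at most 62.5 mm and 10.7 degrees, less where a joint would pass 70% of its speed; a pose out of reach is approached as far as the arm can. A call is refused whole if a number of a shift passes 62.5 or a number of a turn 0.188, either way. A call with a gripper value outside its range is refused whole. The fingers move at their own pace and stop on an object; the grip force is fixed at half the most. Time passes only in rows, so rows that do not move let the fingers close. It gives the time, the measured TCP pose, the force and the opening at its end, in the units of the state.
- arm.sense(): the state, without advancing time (a new reading comes with each control period).
- arm.read_camera(name): name is "side" or "top"; returns (picture, depth): 420x560x3 uint8, red, green, blue; 420x560 float32, m along the optical axis (not along the pixel's ray), 0 where there is no reading.
- arm.camera_info(name): a dict with "fov_y" (degrees; the focal length in pixels is half the picture's height over the tangent of half this angle, whatever the lens; pixels are square), "cx", "cy" (the principal point, pixels), "k1" (the pictures are not rectified: a ray, as slopes to the right and down, at radius r is drawn at 1 + k1 r^2 times it, then the intrinsics apply), "world_to_cam" (4x4, takes a point from world to camera coordinates). Camera axes: x right, y up, looking along -z (the intrinsics and any distortion apply to the point x, -y, -z); pixel columns grow to the right and rows downward; lengths in m; the calibration is good to about 2 mm. A picture is of the moment at which its call begins. camera_info takes no time and is no camera call.
- arm.job_done(): hands the job in, once; it reports no verdict.
The state is a dict: "time_s": time; "q": joint angles; "dq": joint speeds; "tau": joint torques, N m; "tool_pos": TCP position; "tcp_rot": TCP orientation; "ft_force": force on the tool from outside, world axes, zero at the start; "moment": the same for the moment, N m; "finger_gap": finger opening in m.
Only numpy, scipy, OpenCV 4.12 (cv2) and the standard library are available. Lean on these libraries where they do the work, as an engineer would, in place of code of your own. Each camera call takes 0.05 s, during which the arm holds its last target. There are 200 camera calls.

## Working session

There is one attempt and no reset: what is moved stays moved. The work goes in short steps, Python scripts to look and compute and a tool call to move; the robot and the scene stay as the last step left them, time stands still between calls to the robot, and variables do not carry over. Pictures are saved under pics/ and viewed, about 8 in all and at most 12, crops included, and the job is handed in when it is done.

Besides the shell and the picture viewer there is one more tool, called after "Request:" by a JSON object that holds its "name" and its "arguments". move_arm: Moves the arm, as the interface text tells. Its arguments: {"type":"object","properties":{"steps":{"type":"string"}},"required":["steps"]}

```bash
ls; mkdir -p pics
python3 - <<'E'
from rig import arm
import cv2,numpy as np
np.set_printoptions(precision=4,suppress=True)
for n in("side","top"):
    p,d=arm.read_camera(n); np.savez(f"{n}0.npz",p=p,d=d); cv2.imwrite(f"pics/{n}0.png",p[:,:,::-1])
    print(n,arm.camera_info(n))
s=arm.sense(); print(s, arm.pinch_z)
E
```

```text
pics
side {'fov_y': 52.57346995308953, 'cx': 280.06943463458333, 'cy': 206.42912322865325, 'k1': -0.021212903563388737, 'world_to_cam': array([[ 0.7844, -0.6199, -0.0205, -0.4463],
       [ 0.4002,  0.4806,  0.7803, -0.2793],
       [-0.4738, -0.6203,  0.6251, -0.8802],
       [ 0.    ,  0.    ,  0.    ,  1.    ]])}
top {'fov_y': 50.44488682205321, 'cx': 281.64974064928543, 'cy': 203.25391497605003, 'k1': 0.03792251555899165, 'world_to_cam': array([[ 0.0613, -0.9981, -0.0007, -0.0711],
       [ 0.9729,  0.0596,  0.2234, -0.5766],
       [-0.223 , -0.0144,  0.9747, -1.1607],
       [ 0.    ,  0.    ,  0.    ,  1.    ]])}
{'time_s': 0.1, 'q': array([-1.2518,  0.5765,  0.0248,  1.4378, -0.015 ,  1.129 , -0.0565]), 'dq': array([-0.    , -0.002 ,  0.0009, -0.001 ,  0.0009,  0.0004, -0.0003]), 'tau': array([  0.0065, -76.7308,   2.2583, -28.6611,   0.016 ,   0.0086,
         0.    ]), 'tool_pos': array([0.2644, 0.6206, 0.2305]), 'tcp_rot': array([ 0.6933, -0.1415,  0.1413, -0.6923]), 'ft_force': array([-0.3596,  0.3459, -0.1482]), 'moment': array([ 0.0065,  0.0281, -0.0026]), 'finger_gap': 0.08560338050019238} 0.0187
```

View pics/side0.png

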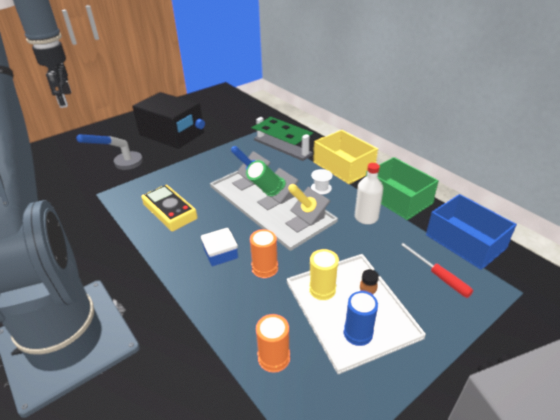

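View pics/top0.png

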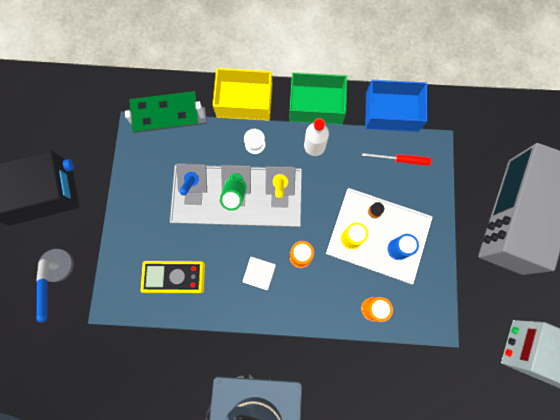

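Side view: blue cup (361,318), yellow (323,274), orange look-alikes (264,253), (272,342); blue peg (243,157), yellow peg (302,197), and the green cup hangs between them. Top view: blue cup (404,246), yellow (355,236), blue peg (188,183), yellow peg (280,185).

```bash
cat > h.py <<'E'
import numpy as np,cv2
from rig import arm
from scipy.spatial.transform import Rotation as R
np.set_printoptions(precision=4,suppress=True)
def K(n):
    c=arm.camera_info(n); f=210/np.tan(np.radians(c["fov_y"])/2)
    return c,f
def cloud(n,d):
    c,f=K(n); v,u=np.mgrid[0:420,0:560]
    x=(u-c["cx"])/f; y=(v-c["cy"])/f
    r=np.hypot(x,y); s=r.copy()
    for _ in range(8): s=r/(1+c["k1"]*s*s)
    k=np.where(r>0,s/np.maximum(r,1e-9),1); x,y=x*k,y*k
    P=np.stack([x*d,-y*d,-d],-1); T=np.linalg.inv(c["world_to_cam"])
    Q=P@T[:3,:3].T+T[:3,3]; Q[d<=0]=np.nan
    return Q
def proj(n,X):
    c,f=K(n); X=np.atleast_2d(X); W=c["world_to_cam"]; p=X@W[:3,:3].T+W[:3,3]
    x,y=p[:,0]/-p[:,2],-p[:,1]/-p[:,2]; g=1+c["k1"]*(x*x+y*y)
    return np.stack([c["cx"]+f*x*g,c["cy"]+f*y*g],-1)
H={"blue":(105,125,150),"yellow":(22,34,150),"green":(50,80,100)}
def mask(p,col):
    h=cv2.cvtColor(p,cv2.COLOR_RGB2HSV); a,b,s=H[col]
    return (h[...,0]>=a)&(h[...,0]<=b)&(h[...,1]>s)&(h[...,2]>50)
E
python3 - <<'E'
from h import *
for n in("side","top"):
    z=np.load(n+"0.npz"); p,d=z["p"],z["d"]; Q=cloud(n,d)
    print(n)
    for col in("blue","yellow","green"):
        m=mask(p,col).astype(np.uint8)
        k,l,st,ce=cv2.connectedComponentsWithStats(m)
        for i in range(1,k):
            if st[i,4]<60: continue
            q=Q[(l==i)]; q=q[np.isfinite(q[:,0])]
            if len(q)<20: continue
            print(col,ce[i].round(),st[i,4],"min",np.percentile(q,3,axis=0),"max",np.percentile(q,97,axis=0))
    # plate / raised tops: points with z 95..112
    m=((Q[...,2]>.097)&(Q[...,2]<.112)&(Q[...,0]>.3)&(Q[...,0]<.75)&(abs(Q[...,1])<.5)).astype(np.uint8)
    k,l,st,ce=cv2.connectedComponentsWithStats(m)
    for i in range(1,k):
        if st[i,4]>60:
            q=Q[l==i]; print("top",ce[i].round(),st[i,4],np.median(q,axis=0),q.min(0),q.max(0))
E
```

```text
side
blue [218.  41.] 6874 min [ 1.3981  2.1794 -0.5907] max [2.0587 2.2243 0.0246]
blue [199. 123.] 76 min [0.6394 0.559  0.0357] max [0.6696 0.5797 0.0652]
blue [ 93. 139.] 228 min [0.2408 0.4962 0.1168] max [0.3272 0.5416 0.178 ]
blue [240. 155.] 138 min [0.5731 0.2076 0.0758] max [0.6208 0.2212 0.1402]
blue [470. 231.] 3927 min [ 0.8372 -0.4308  0.0022] max [ 0.9567 -0.2751  0.0778]
blue [223. 257.] 220 min [ 0.3478 -0.028   0.0041] max [ 0.408  -0.0096  0.0304]
blue [359. 325.] 899 min [ 0.4507 -0.399   0.0121] max [ 0.4851 -0.3589  0.1027]
yellow [346. 144.] 693 min [0.8846 0.0546 0.0103] max [0.968  0.1759 0.0743]
yellow [343. 163.] 1088 min [0.8475 0.017  0.0063] max [0.9465 0.1678 0.0733]
yellow [301. 197.] 132 min [ 0.5833 -0.0408  0.0579] max [ 0.6382 -0.0337  0.1335]
yellow [175. 219.] 254 min [0.3203 0.1632 0.0084] max [0.401  0.2924 0.0302]
yellow [323. 280.] 528 min [ 0.4738 -0.2684  0.0291] max [ 0.5066 -0.233   0.0968]
green [282. 130.] 749 min [0.7759 0.2305 0.0009] max [0.893  0.4149 0.0712]
green [406. 188.] 2416 min [ 0.8464 -0.2012  0.002 ] max [ 0.9662 -0.0439 
[... 1212 characters left out ...]
ow [175. 277.] 621 min [0.3227 0.1669 0.0126] max [0.4093 0.3296 0.0394]
green [318.  98.] 2724 min [ 0.8476 -0.1966  0.0002] max [ 0.9678 -0.0441  0.0806]
green [164. 111.] 2027 min [0.777  0.2326 0.0636] max [0.8866 0.4078 0.0737]
green [234. 188.] 484 min [0.5456 0.0678 0.0601] max [0.6539 0.1225 0.1506]
top [356. 233.] 404 [ 0.5022 -0.2358  0.104 ] [ 0.4739 -0.2647  0.0979] [ 0.5326 -0.2068  0.1105]
top [407. 244.] 436 [ 0.4812 -0.3681  0.1039] [ 0.4535 -0.3991  0.0974] [ 0.5103 -0.3376  0.1104]
top [302. 252.] 370 [ 0.4441 -0.0963  0.1002] [ 0.4164 -0.1257  0.097 ] [ 0.4743 -0.068   0.1053]
top [380. 307.] 346 [ 0.3193 -0.3007  0.1002] [ 0.3002 -0.3312  0.097 ] [ 0.3439 -0.2707  0.1066]
```

Run:
```python
from h import *
from scipy.optimize import least_squares
s=arm.sense(); print("tool axes cols\n",R.from_quat(s["tcp_rot"]).as_matrix())
C={}
for n in("side","top"):
    z=np.load(n+"0.npz"); C[n]=(z["p"],cloud(n,z["d"]))
t=np.radians(35)
def axis(yaw): return np.array([-np.sin(t)*np.cos(yaw),-np.sin(t)*np.sin(yaw),np.cos(t)])
def fit(qs,x0,only):
    def f(x):
        a=axis(x[3]); tip=x[:3]; v=qs-tip; l=np.clip(v@a,-112,-.011) ; return np.linalg.norm(v-l[:,None]*a,axis=1)-.011
    return least_squares(f,x0,loss="soft_l1",f_scale=.002)
for col,x0 in(("blue",[.577,.215,.143,0]),("yellow",[.58,-.04,.14,0])):
  for only in("side","top","both"):
    qs=[]
    for n in(("side","top") if only=="both" else (only,)):
        p,Q=C[n]; m=cv2.erode(mask(p,col).astype(np.uint8),np.ones((2,2)))>0
        m&=(abs(Q-np.array(x0[:3])-[.035,0,-.05])<[.06,.05,.07]).all(-1)
        qs.append(Q[m])
    r=fit(np.vstack(qs),x0,only); print(col,only,len(np.vstack(qs)),r.x,np.sqrt(np.mean(r.fun**2)), proj("top",r.x[:3]),proj("side",r.x[:3]))
# rack tray top plane corners & plates
p,Q=C["top"]
m=((Q[...,2]>.006)&(Q[...,2]<.022)&(Q[...,0]>.45)&(Q[...,0]<.72)&(Q[...,1]>-.12)&(Q[...,1]<.3))
print("rack",cv2.minAreaRect((Q[m][:,:2]*1000).astype(np.float32)))
m=((Q[...,2]>.02)&(Q[...,2]<.06)&(Q[...,0]>.5)&(Q[...,0]<.62)&(Q[...,1]>-.33)&(Q[...,1]<-.18))
k,l,st,ce=cv2.connectedComponentsWithStats(m.astype(np.uint8))
for i in range(1,k):
    if st[i,4]>30: print(ce[i],np.median(Q[l==i],0))
```

```text
tool axes cols
 [[ 0.92   -0.0005  0.3919]
 [-0.3919 -0.0014  0.92  ]
 [ 0.0001 -1.     -0.0015]]
blue side 100 [0.5747 0.2206 0.1402 0.0253] 0.0016014643600418856 [[182.6116 192.8262]] [[232.3088 147.715 ]]
blue top 203 [ 0.5748  0.2224  0.1421 -0.0096] 0.0031147042096237245 [[181.7704 192.5736]] [[231.9308 146.8874]]
blue both 303 [0.5748 0.2212 0.1415 0.0084] 0.002752306899570907 [[182.2648 192.6481]] [[232.1769 147.2156]]
yellow side 93 [ 0.5802 -0.0502  0.139   0.0363] 0.0013148214551301713 [[287.2433 197.0958]] [[295.2922 191.1818]]
yellow top 208 [ 0.583  -0.0272  0.1422 -0.0089] 0.003425153104919579 [[278.4281 195.2313]] [[290.1778 185.4418]]
yellow both 301 [ 0.5829 -0.0285  0.1421  0.0135] 0.0029332129787728862 [[278.9443 195.3146]] [[290.4928 185.759 ]]
rack ((585.0582275390625, 88.16419219970703), (413.33782958984375, 266.85552978515625), 89.48605346679688)
[375.8063 209.5288] [ 0.5824 -0.297   0.0511]
```

Request:
{"name": "move_arm", "arguments": {"steps": "0 0 0.027 29.5 -40 0 0;0 0 0.027 29.5 -40 0 0;0 0 0.027 29.5 -40 0 0;0 0 0.027 29.5 -40 0 0;0 0 0.027 29.5 -40 0 0;0 0 0.027 29.5 -40 0 0;0 0 0.027 29.5 -40 0 0;0 0 0.027 29.5 -40 0 0"}}

```text
time_s: 1.1
tool_pos: [0.5012, 0.2995, 0.2311]
tcp_rot: [0.704, -0.066, 0.065, -0.704]
ft_force: [0.8, 0.4, 0.0]
finger_gap: 0.0852
```

Request:
{"name": "move_arm", "arguments": {"steps": "0 0 0.027 0 -54 0 0;0 0 0.027 0 -54 0 0;0 0 0.027 0 -54 0 0;0 0 0.027 0 -54 0 0;0 0 0.027 0 -54 0 0;0 0 0.027 0 -54 0 0;0 0 0.027 0 -54 0 0;0 0 0.027 0 -54 0 0"}}

```text
time_s: 2.1
tool_pos: [0.5002, -0.1327, 0.2312]
tcp_rot: [-0.707, -0.011, 0.011, 0.707]
ft_force: [0.6, -0.7, 0.0]
finger_gap: 0.0853
```

Request:
{"name": "move_arm", "arguments": {"steps": "0 0 0 1.5 -53 0 0;0 0 0 1.5 -53 0 0;0 0 0 0 0 0 0"}}

```text
time_s: 2.48
tool_pos: [0.5023, -0.2419, 0.2308]
tcp_rot: [0.708, 0.007, -0.008, -0.706]
ft_force: [0.7, 1.7, 0.2]
finger_gap: 0.0852
```

Request:
{"name": "move_arm", "arguments": {"steps": "0 0 0 0.5 3 -30 0;0 0 0 0 0 -40 0;0 0 0 0 0 -20 0;0 0 0 0 0 0 0"}}

```text
time_s: 2.98
tool_pos: [0.5032, -0.2327, 0.1399]
tcp_rot: [-0.706, -0.01, 0.012, 0.708]
ft_force: [-0.4, -0.2, 0.2]
finger_gap: 0.085
```

Run:
```python
from h import *
p,d=arm.read_camera("side"); cv2.imwrite("pics/s1.png",cv2.resize(p[150:400,200:480],None,fx=2,fy=2,interpolation=cv2.INTER_CUBIC)[:,:,::-1])
print(arm.sense()["tool_pos"],arm.sense()["ft_force"])
```

```text
[ 0.5039 -0.2332  0.1411] [ 0.4372 -0.3961  0.0527]
```

View pics/s1.png

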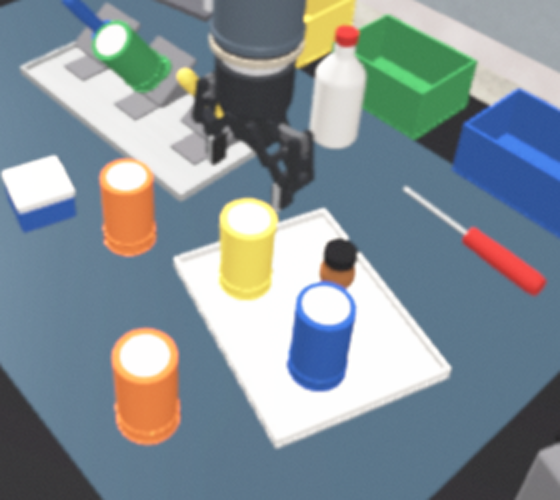

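Side crop: the open fingers, tips near (283,200) and (215,150), straddle the yellow cup's top (248,215). Alignment looks right, so I'll descend.

Request:
{"name": "move_arm", "arguments": {"steps": "0 0 0 -1 -3 -20 0;0 0 0 0 0 -30 0;0 0 0 0 0 -25 0;0 0 0 0 0 -10 0;0 0 0 0 0 0 0"}}

```text
time_s: 3.65
tool_pos: [0.5034, -0.2369, 0.0568]
tcp_rot: [0.707, 0.01, -0.01, -0.707]
ft_force: [-0.0, -0.2, -0.4]
finger_gap: 0.0853
```

Request:
{"name": "move_arm", "arguments": {"steps": "0 0 0 0 0 0 255;0 0 0 0 0 0 255;0 0 0 0 0 0 255;0 0 0 0 0 0 255;0 0 0 0 0 0 255;0 0 0 0 0 0 255"}}

```text
time_s: 4.4
tool_pos: [0.5038, -0.2373, 0.0578]
tcp_rot: [0.707, 0.011, -0.01, -0.707]
ft_force: [-1.6, 0.2, 8.0]
finger_gap: 0.0601
```

Gripped at 60 mm. Lift the cup, then tilt it toward the yellow peg.

Request:
{"name": "move_arm", "arguments": {"steps": "0 0 0 0 0 30 255;0 0 0 0 0 50 255;0 0 0 0 0 55 255;0 0 0 0 0 55 255;0.003 -0.102 0 5 34.5 0 255;0.003 -0.102 0 5 34.5 0 255;0.003 -0.102 0 5 34.5 0 255;0.003 -0.102 0 5 34.5 0 255"}}

```text
time_s: 5.4
tool_pos: [0.5231, -0.098, 0.2475]
tcp_rot: [-0.69, -0.155, -0.135, 0.694]
ft_force: [1.4, 0.6, -2.0]
finger_gap: 0.0598
```

Request:
{"name": "move_arm", "arguments": {"steps": "0.003 -0.102 0 5 34.5 0 255;0.003 -0.101 0 5 34.5 0 255;0 0 0 0 0 -30 255;0 0 0 0 0 -20 255;0 0 0 0 0 0 255"}}

```text
time_s: 6.02
tool_pos: [0.5297, -0.045, 0.2209]
tcp_rot: [-0.672, -0.197, -0.172, 0.693]
ft_force: [-0.3, -0.4, -1.1]
finger_gap: 0.0596
```

Run:
```python
from h import *
s=arm.sense(); M=R.from_quat(s["tcp_rot"]).as_matrix(); print(s["tool_pos"],s["ft_force"],"\n",M,s["q"])
p,d=arm.read_camera("side"); p2,d2=arm.read_camera("top")
a=cv2.resize(p[110:290,180:400],None,fx=1.8,fy=1.8,interpolation=3); b=cv2.resize(p2[120:300,180:400],None,fx=1.8,fy=1.8,interpolation=3)
cv2.imwrite("pics/s2.png",np.hstack([a,b])[:,:,::-1])
Q=cloud("side",d); ax=-M[:,1]
m=mask(p,"yellow")&(Q[...,0]>.45)&(Q[...,0]<.64)&(abs(Q[...,1])<.11)
k,l,st,ce=cv2.connectedComponentsWithStats(m.astype(np.uint8))
for i in range(1,k):
    if st[i,4]>30:
        q=Q[l==i]; print(ce[i],st[i,4],np.median(q,0),"along axis",np.percentile((q-s["tool_pos"])@ax,[2,98]))
```

```text
[ 0.5297 -0.045   0.2209] [-0.2756 -0.4097 -1.1319] 
 [[ 0.8632  0.503  -0.0425]
 [ 0.0268  0.0384  0.9989]
 [ 0.5041 -0.8634  0.0196]] [-0.2307  0.2004  0.321   2.3034 -0.8437  0.1812  2.4746]
[280.8986 180.7479] 365 [ 0.5229 -0.0701  0.2045] along axis [-0.0488  0.04  ]
[301.2791 197.3798] 129 [ 0.6103 -0.0382  0.0995] along axis [-0.1963 -0.1031]
```

View pics/s2.png

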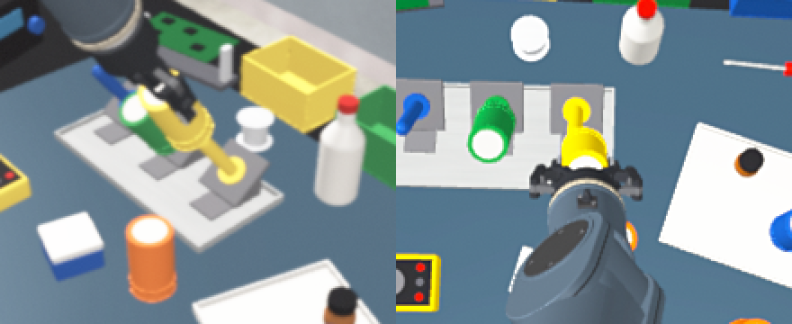

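Side/top: the yellow cup points along the yellow peg, but joint 6 (0.18) is at its limit, so the tilt stopped at 30° and the TCP is off in y. The fix is to set the cup back down and regrip with the tool pitched inward about the jaw axis, so it needs less outward tilt at the peg.

```bash
cat >> h.py <<'E'
YAW=0.03
def rot(pitch):  # pitch>0: tool points outward
    y=np.array([-np.sin(YAW),np.cos(YAW),0]); ap=np.array([np.sin(pitch)*np.cos(YAW),np.sin(pitch)*np.sin(YAW),-np.cos(pitch)])
    return np.stack([np.cross(ap,y),ap,y],1)
def delta(pos,pitch):
    s=arm.sense(); M=R.from_quat(s["tcp_rot"]).as_matrix()
    print("turn",R.from_matrix(rot(pitch)@M.T).as_rotvec(),"shift mm",(np.array(pos)-s["tool_pos"])*1000,"q",s["q"],"F",s["ft_force"],s["time_s"])
E
python3 -c "
from h import *
delta([.503,-.237,.25],0)"
```

```text
turn [-0.0376  0.5288 -0.0073] shift mm [ -27.1871 -191.477    28.2651] q [-0.2284  0.1993  0.319   2.302  -0.8361  0.1812  2.468 ] F [0.2115 0.2291 0.167 ] 6.125
```

Request:
{"name": "move_arm", "arguments": {"steps": "-0.006 0.088 -0.001 -4.5 -32 10 255;-0.006 0.088 -0.001 -4.5 -32 10 255;-0.006 0.088 -0.001 -4.5 -32 8 255;-0.006 0.088 -0.001 -4.5 -32 0 255;-0.006 0.088 -0.001 -4.5 -32 0 255;-0.006 0.088 -0.002 -4.5 -32 0 255;0 0 0 0 0 0 255;0 0 0 0 0 0 255"}}

```text
time_s: 7.12
tool_pos: [0.5023, -0.2382, 0.2493]
tcp_rot: [-0.707, -0.01, 0.01, 0.707]
ft_force: [-0.6, 0.5, -1.0]
finger_gap: 0.0596
```

```bash
python3 -c "
from h import *
delta([.503,-.237,.06],0)"
```

```text
turn [-0.0003 -0.0003  0.0023] shift mm [   0.6748    1.2048 -189.2728] q [-0.133   0.4742  0.7576  1.7465 -0.3663  1.0682  2.348 ] F [-0.618   0.5485 -1.0148] 7.125
```

Request:
{"name": "move_arm", "arguments": {"steps": "0 0 0 0.5 1 -40 255;0 0 0 0 0 -50 255;0 0 0 0 0 -50 255;0 0 0 0 0 -30 255;0 0 0 0 0 -14 255;0 0 0 0 0 -5 255;0 0 0 0 0 -1 255;0 0 0 0 0 0 255"}}

```text
time_s: 8.12
tool_pos: [0.5042, -0.2369, 0.0601]
tcp_rot: [-0.707, -0.011, 0.01, 0.707]
ft_force: [0.5, 0.1, -1.0]
finger_gap: 0.0597
```

Request:
{"name": "move_arm", "arguments": {"steps": "0 0 0 0 0 -1.5 255;0 0 0 0 0 -1 255;0 0 0 0 0 0 255"}}

```text
time_s: 8.5
tool_pos: [0.5041, -0.2367, 0.0579]
tcp_rot: [-0.706, -0.011, 0.01, 0.708]
ft_force: [-2.2, 3.1, 12.4]
finger_gap: 0.0594
```

Request:
{"name": "move_arm", "arguments": {"steps": "0 0 0 0 0 0 0;0 0 0 0 0 0 0;0 0 0 0 0 0 0;0 0 0 0 0 0 0;0 0 0 0 0 25 0;0 0 0 0 0 40 0;0 0 0 0 0 40 0;0 0 0 0 0 10 0"}}

```text
time_s: 9.5
tool_pos: [0.5044, -0.2373, 0.1739]
tcp_rot: [-0.707, -0.012, 0.009, 0.707]
ft_force: [0.2, 0.3, 0.2]
finger_gap: 0.0853
```

Request:
{"name": "move_arm", "arguments": {"steps": "0 0 -0.174 0 0 0 0;0 0 -0.174 0 0 0 0;0 0 -0.174 0 0 0 0;0 0 -0.174 0 0 0 0;0 0 -0.174 0 0 0 0;0 0 -0.174 0 0 0 0;0 0 -0.174 0 0 0 0;0 0 -0.174 0 0 0 0"}}

```text
time_s: 10.5
tool_pos: [0.5033, -0.2363, 0.1707]
tcp_rot: [-0.548, 0.447, -0.447, 0.548]
ft_force: [0.5, 0.8, -0.2]
finger_gap: 0.0856
```

Request:
{"name": "move_arm", "arguments": {"steps": "0 0 -0.174 0 0 0 0;0 0 -0.174 0 0 0 0;0 0 -0.174 0 0 0 0;0 0 -0.174 0 0 0 0;0 0 -0.174 0 0 0 0;0 0 -0.174 0 0 0 0;0 0 -0.174 0 0 0 0;0 0 -0.174 0 0 0 0"}}

```text
time_s: 11.5
tool_pos: [0.5033, -0.2364, 0.1706]
tcp_rot: [0.135, -0.694, 0.695, -0.134]
ft_force: [0.1, -0.3, 0.5]
finger_gap: 0.0851
```

```bash
sed -i 's/^YAW=.*/YAW=0.03; FL=-1/; s/return np.stack(\[np.cross(ap,y),ap,y\],1)/y=FL*y; return np.stack([np.cross(ap,y),ap,y],1)/' h.py
python3 -c "
from h import *
p,d=arm.read_camera('top'); Q=cloud('top',d)
m=(Q[...,2]>.095)&(Q[...,2]<.112)&(abs(Q[...,0]-.503)<.04)&(abs(Q[...,1]+.237)<.04); print(m.sum(),Q[m].min(0),Q[m].max(0))
delta([.4975,-.237,.14],-.3)"
```

```text
171 [ 0.474  -0.2648  0.0959] [ 0.5108 -0.2102  0.1089]
turn [-0.0596  0.2936 -0.3412] shift mm [ -5.9281  -0.7698 -30.3352] q [-0.3419  0.9504  1.4477  1.8586 -0.989   1.3061  0.2004] F [ 0.1233 -0.2935 -1.63  ] 11.55
```

Flipping drove joints 3 and 5 close to their limits, so I'll unflip. That earlier branch had enough margin for the reduced tilt.

Request:
{"name": "move_arm", "arguments": {"steps": "0 0 0.174 0 0 0 0;0 0 0.174 0 0 0 0;0 0 0.174 0 0 0 0;0 0 0.174 0 0 0 0;0 0 0.174 0 0 0 0;0 0 0.174 0 0 0 0;0 0 0.174 0 0 0 0;0 0 0.174 0 0 0 0"}}

```text
time_s: 12.55
tool_pos: [0.5035, -0.2364, 0.171]
tcp_rot: [-0.551, 0.442, -0.443, 0.552]
ft_force: [-0.7, 0.3, 0.6]
finger_gap: 0.0854
```

Request:
{"name": "move_arm", "arguments": {"steps": "0 0 0.174 0 0 0 0;0 0 0.174 0 0 0 0;0 0 0.174 0 0 0 0;0 0 0.174 0 0 0 0;0 0 0.174 0 0 0 0;0 0 0.174 0 0 0 0;0 0 0.174 0 0 0 0;0 0 0.174 0 0 0 0"}}

```text
time_s: 13.55
tool_pos: [0.5035, -0.2364, 0.1711]
tcp_rot: [-0.706, -0.014, 0.014, 0.708]
ft_force: [0.2, 0.3, -0.1]
finger_gap: 0.0851
```

```bash
sed -i 's/FL=-1/FL=1/' h.py
python3 -c "
from h import *
p,d=arm.read_camera('top'); Q=cloud('top',d)
m=(Q[...,2]>.095)&(Q[...,2]<.112)&(abs(Q[...,0]-.503)<.04)&(abs(Q[...,1]+.237)<.04); print(m.sum(),Q[m].min(0),Q[m].max(0))
delta([.4975,-.237,.14],-.3)"
```

```text
Traceback (most recent call last):
ValueError: zero-size array to reduction operation minimum which has no identity
```

Request:
{"name": "move_arm", "arguments": {"steps": "-0.003 0.1 0 -2 0 -10 0;-0.003 0.1 0 -2 0 -10 0;-0.003 0.1 0 -2 0 -10 0;0 0 0 0 0 0 0"}}

```text
time_s: 14.1
tool_pos: [0.4983, -0.2356, 0.1394]
tcp_rot: [0.7, -0.095, -0.118, -0.698]
ft_force: [0.3, 0.2, -0.4]
finger_gap: 0.0852
```

```bash
python3 -c "
from h import *
delta([.4980,-.237,.06],-.3)"
```

```text
turn [-0.002  -0.0024 -0.0015] shift mm [ -0.2732  -1.4108 -79.3924] q [-0.1138  0.7592  0.7355  1.6561 -0.3496  1.1753  2.3196] F [ 0.3426  0.2    -0.3768] 14.1
```

Request:
{"name": "move_arm", "arguments": {"steps": "0 0 0 0 -1 -25 0;0 0 0 0 0 -30 0;0 0 0 0 0 -18 0;0 0 0 0 0 -6 0;0 0 0 0 0 0 0"}}

```text
time_s: 14.72
tool_pos: [0.4976, -0.2379, 0.0631]
tcp_rot: [0.7, -0.095, -0.116, -0.698]
ft_force: [-0.2, 0.3, 1.4]
finger_gap: 0.0856
```

Request:
{"name": "move_arm", "arguments": {"steps": "0 0 0 0 0 0 255;0 0 0 0 0 0 255;0 0 0 0 0 0 255;0 0 0 0 0 0 255;0 0 0 0 0 0 255;0 0 0 0 0 0 255"}}

```text
time_s: 15.48
tool_pos: [0.4982, -0.2378, 0.0639]
tcp_rot: [0.7, -0.095, -0.115, -0.698]
ft_force: [-0.0, 0.7, 7.5]
finger_gap: 0.0594
```

Request:
{"name": "move_arm", "arguments": {"steps": "0 0 0 0 0 30 255;0 0 0 0 0 50 255;0 0 0 0 0 55 255;0 0 0 0 0 52 255;0.003 -0.102 0 5 34.5 0 255;0.003 -0.102 0 5 34.5 0 255;0.003 -0.102 0 5 34.5 0 255;0.003 -0.102 0 5 34.5 0 255"}}

```text
time_s: 16.48
tool_pos: [0.5177, -0.0987, 0.2503]
tcp_rot: [-0.705, -0.05, -0.029, 0.707]
ft_force: [0.3, 0.2, -1.3]
finger_gap: 0.0597
```

Request:
{"name": "move_arm", "arguments": {"steps": "0.003 -0.102 0 4 34.5 0 255;0.003 -0.101 0 4 34.5 0 255;0 0 0 0 0 -30 255;0 0 0 0 0 -20 255;0 0 0 0 0 0 255"}}

```text
time_s: 17.1
tool_pos: [0.5247, -0.0307, 0.199]
tcp_rot: [-0.696, -0.119, -0.099, 0.701]
ft_force: [-0.1, -1.2, -0.8]
finger_gap: 0.0599
```

```bash
cat >> h.py <<'E'
TIP={"yellow":np.array([.583,-.0285,.1415]),"blue":np.array([.575,.2215,.1415])}
t=np.radians(35); A=np.array([-np.sin(t)*np.cos(YAW),-np.sin(t)*np.sin(YAW),np.cos(t)]); X=np.array([np.cos(t)*np.cos(YAW),np.cos(t)*np.sin(YAW),np.sin(t)])
def held(col,cams=("side","top")):  # cup points in the peg frame
    Y=np.cross(A,X)
    for n in cams:
        p,d=arm.read_camera(n); Q=cloud(n,d); v=Q-TIP[col]
        L=np.stack([v@X,v@Y,v@A],-1)
        m=mask(p,col)&(np.abs(L-[-.01,0,.03])<[.06,.06,.12]).all(-1)
        k,l,st,ce=cv2.connectedComponentsWithStats(m.astype(np.uint8))
        for i in range(1,k):
            if st[i,4]>25:
                q=L[l==i]; print(n,st[i,4],ce[i].round(),"x",np.percentile(q[:,0],[3,97]),"y",np.percentile(q[:,1],[3,97]),"z",np.percentile(q[:,2],[2,98]))
        yield n,p,d,L
E
python3 - <<'E'
from h import *
delta([.5257,-.030,.1972],.311)
im=[]
for (n,p,d,L),(r,c) in zip(held("yellow"),((110,180),(120,180))): im.append(cv2.resize(p[r:r+180,c:c+220],None,fx=1.8,fy=1.8,interpolation=3))
cv2.imwrite("pics/s3.png",np.hstack(im)[:,:,::-1])
E
```

```text
turn [-0.0016 -0.0013  0.0001] shift mm [ 0.9885  0.6721 -1.8409] q [-0.5565  0.3261  0.6999  2.1631 -0.5586  0.4733  2.1536] F [-0.1072 -1.1566 -0.7515] 17.1
side 443 [285. 187.] x [-0.0371  0.0099] y [-0.0318 -0.0085] z [-0.0835  0.1145]
top 274 [281. 194.] x [0.0029 0.0224] y [-0.0261  0.017 ] z [-0.0832  0.0928]
```

View pics/s3.png

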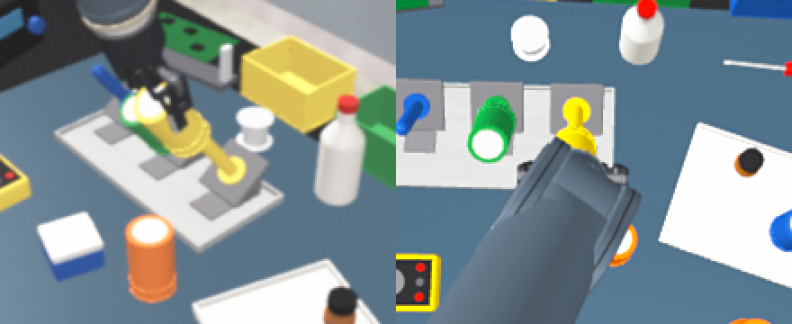

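The cup is lined up with the yellow peg: its rim, near (195,135) in the left crop, faces the tip. The measured offset is x ≈ -8 mm and y ≈ -2 mm, as planned. Insert.

Request:
{"name": "move_arm", "arguments": {"steps": "0 0 0 14.3 1 -20.5 255;0 0 0 14.3 1 -20.5 255;0 0 0 14.3 1 -20.5 255;0 0 0 11.5 0.5 -16.4 255;0 0 0 0 0 0 255"}}

```text
time_s: 17.82
tool_pos: [0.5807, -0.0275, 0.1218]
tcp_rot: [-0.696, -0.12, -0.099, 0.7]
ft_force: [-0.6, 0.6, -0.8]
finger_gap: 0.0595
```

Run:
```python
from h import *
T=TIP["yellow"]
delta(T-.015*X-.0375*A,.311)
for (n,p,d,L) in held("yellow"): pass
```

```text
turn [-0.0011  0.0006  0.0002] shift mm [ 11.5476  -0.737  -19.6162] q [-0.3465  0.4964  0.4531  2.1275 -0.7685  0.3308  2.3293] F [-0.6069  0.5757 -0.821 ] 17.825
side 238 [297. 201.] x [-0.0352  0.0113] y [-0.0303 -0.0119] z [-0.0669  0.0202]
top 55 [286. 184.] x [0.0004 0.0217] y [-0.0285 -0.0034] z [-0.0732 -0.023 ]
```

Request:
{"name": "move_arm", "arguments": {"steps": "0 0 0 6 0 -8.5 255;0 0 0 4 -0.5 -5.7 255;0 0 0 0 0 0 255"}}

```text
time_s: 18.3
tool_pos: [0.5901, -0.0277, 0.1072]
tcp_rot: [-0.696, -0.12, -0.099, 0.701]
ft_force: [-0.7, 0.3, -0.7]
finger_gap: 0.0596
```

Request:
{"name": "move_arm", "arguments": {"steps": "0 0 0 1.5 0 -2 255;0 0 0 1.5 0 -2 255;0 0 0 0 0 0 255"}}

```text
time_s: 18.68
tool_pos: [0.593, -0.0277, 0.1035]
tcp_rot: [-0.696, -0.12, -0.099, 0.701]
ft_force: [-0.2, -0.8, -0.1]
finger_gap: 0.0598
```

Expected contact is at about z 0.1015 − a little; continue in 2 mm steps until the force rises.

Request:
{"name": "move_arm", "arguments": {"steps": "0 0 0 1.2 0 -1.6 255;0 0 0 0 0 0 255"}}

```text
time_s: 18.92
tool_pos: [0.5935, -0.0276, 0.103]
tcp_rot: [-0.696, -0.12, -0.1, 0.701]
ft_force: [-12.6, 2.0, 20.8]
finger_gap: 0.0595
```

Request:
{"name": "move_arm", "arguments": {"steps": "0 0 0 1.2 0 -1.6 255;0 0 0 0 0 0 255"}}

```text
time_s: 19.18
tool_pos: [0.5939, -0.0277, 0.1025]
tcp_rot: [-0.695, -0.12, -0.1, 0.701]
ft_force: [-26.3, 2.3, 41.4]
finger_gap: 0.0593
```

Base contact is clear, with the force along the peg axis. I'll relax it, lower the cup about 5 mm so its wall meets the peg, then release.

Request:
{"name": "move_arm", "arguments": {"steps": "0 0 0 -1.5 0 2 255;0 0 0 -2 0 -1.4 255;0 0 0 -2 0 -1.4 255;0 0 0 0 0 0 255"}}

```text
time_s: 19.68
tool_pos: [0.5925, -0.028, 0.1021]
tcp_rot: [-0.696, -0.122, -0.102, 0.7]
ft_force: [-4.1, -0.0, 21.0]
finger_gap: 0.0595
```

Request:
{"name": "move_arm", "arguments": {"steps": "0 0 0 0 0 0 0;0 0 0 0 0 0 0;0 0 0 0 0 0 0;0 0 0 0 0 0 0;0 0 0 -4 0 9 0;0 0 0 -12 0 30 0;0 0 0 -14 0 40 0;0 0 0 -14 0 40 0"}}

```text
time_s: 20.68
tool_pos: [0.545, -0.0279, 0.2199]
tcp_rot: [-0.696, -0.12, -0.099, 0.701]
ft_force: [0.7, 0.7, 0.0]
finger_gap: 0.0855
```

Request:
{"name": "move_arm", "arguments": {"steps": "0 0 0 -5 -15 30 0;0 0.08 0 -5 -50 0 0;0 0.09 0 -5 -50 0 0;0 0.09 0 -5 -50 0 0;0 0.09 0 -5 -50 0 0;0 0.09 0 -5 -50 0 0;0 0.09 0 -5 -40 0 0;0 0.08 0 0 0 0 0"}}

```text
time_s: 21.68
tool_pos: [0.5087, -0.3364, 0.2494]
tcp_rot: [-0.695, 0.099, 0.114, 0.703]
ft_force: [0.3, -0.1, 0.5]
finger_gap: 0.0851
```

Run:
```python
from h import *
delta([.475,-.3685,.14],-.3)
im=[]
for (n,p,d,L),(r,c) in zip(held("yellow"),((110,180),(120,150))): im.append(cv2.resize(p[r:r+200,c:c+220],None,fx=1.8,fy=1.8,interpolation=3))
cv2.imwrite("pics/s4.png",np.hstack(im)[:,:,::-1])
```

```text
turn [-0.0153 -0.0026  0.0119] shift mm [ -33.667   -32.0763 -109.396 ] q [ 0.0447  0.7416  0.8     1.3639 -0.3087  1.4638  2.4187] F [ 0.2884 -0.109   0.4601] 21.675
side 328 [299. 203.] x [-0.0397  0.0062] y [-0.032  -0.0131] z [-0.0746 -0.0017]
top 44 [279. 181.] x [0.0114 0.0165] y [-0.011   0.0149] z [-0.0891 -0.0411]
```

View pics/s4.png

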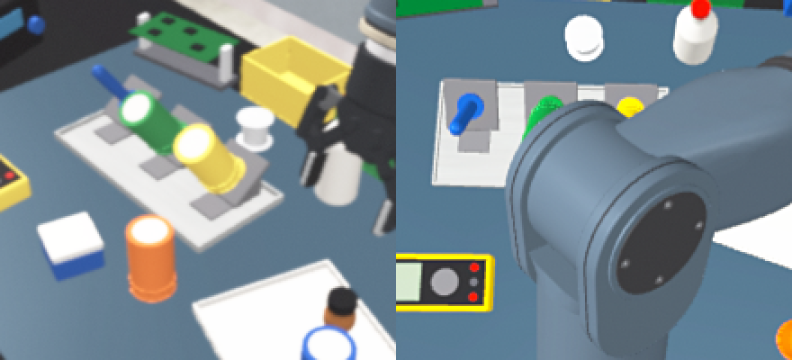

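Side crop: the yellow cup hangs on its peg parallel to the green one, fully on. Now the blue cup.

Request:
{"name": "move_arm", "arguments": {"steps": "-0.015 0 0.012 -17 -16 -35 0;0 0 0 -16 -16 -40 0;0 0 0 0 0 -34 0;0 0 0 0 0 0 0;0 0 0 0 0 0 0"}}

```text
time_s: 22.4
tool_pos: [0.4785, -0.3647, 0.1413]
tcp_rot: [0.7, -0.092, -0.117, -0.698]
ft_force: [0.0, -0.6, 1.2]
finger_gap: 0.0849
```

Run:
```python
from h import *
p,d=arm.read_camera("side"); Q=cloud("side",d)
m=(Q[...,2]>.097)&(Q[...,2]<.11)&(abs(Q[...,0]-.48)<.05)&(abs(Q[...,1]+.37)<.05)&(p.min(-1)>150); print(m.sum(),Q[m].min(0),Q[m].max(0),np.median(Q[m],0))
delta([.4755,-.3685,.062],-.3)
```

```text
407 [ 0.4552 -0.3959  0.0984] [ 0.5091 -0.3396  0.1055] [ 0.4814 -0.3686  0.1025]
turn [-0.0019  0.0037 -0.0068] shift mm [ -3.1693  -3.6182 -79.4968] q [ 0.0915  0.8131  0.757   1.5436 -0.3439  1.2014  2.5019] F [ 0.5411 -0.6767  0.2777] 22.45
```

Request:
{"name": "move_arm", "arguments": {"steps": "0 0 -0.007 -2.5 -3.5 -20 0;0 0 0 0 0 -30 0;0 0 0 0 0 -20 0;0 0 0 0 0 -9 0;0 0 0 0 0 0 0"}}

```text
time_s: 23.08
tool_pos: [0.4753, -0.3682, 0.0603]
tcp_rot: [0.699, -0.095, -0.116, -0.699]
ft_force: [-0.6, -0.1, 0.4]
finger_gap: 0.0853
```

Request:
{"name": "move_arm", "arguments": {"steps": "0 0 0 0 0 0 255;0 0 0 0 0 0 255;0 0 0 0 0 0 255;0 0 0 0 0 0 255;0 0 0 0 0 0 255;0 0 0 0 0 0 255"}}

```text
time_s: 23.82
tool_pos: [0.4759, -0.3687, 0.0617]
tcp_rot: [0.7, -0.094, -0.115, -0.698]
ft_force: [0.8, -0.3, 6.5]
finger_gap: 0.0588
```

Request:
{"name": "move_arm", "arguments": {"steps": "0 0 0 0 0 30 255;0 0 0 0 0 55 255;0 0 0 0 0 58 255;0 0 0 0 0 56 255;0 0 0 3.6 49 0 255;0 0 0 3.6 49 0 255;0 0 0 3.6 49 0 255;0 0 0 3.6 49 0 255"}}

```text
time_s: 24.82
tool_pos: [0.4898, -0.1705, 0.2598]
tcp_rot: [0.699, -0.095, -0.115, -0.699]
ft_force: [2.1, -0.9, -0.4]
finger_gap: 0.0592
```

Request:
{"name": "move_arm", "arguments": {"steps": "0 0 0 3.6 49 0 255;0 0 0 3.6 49 0 255;0.003 -0.102 0 3.6 49 0 255;0.003 -0.102 0 3.6 49 0 255;0.003 -0.102 0 3.6 49 0 255;0.003 -0.102 0 3.6 49 0 255;0.003 -0.102 0 3.6 49 0 255;0.003 -0.101 0 3.6 49 0 255"}}

```text
time_s: 25.82
tool_pos: [0.5184, 0.2214, 0.2603]
tcp_rot: [-0.695, -0.122, -0.101, 0.702]
ft_force: [0.6, 0.3, -1.7]
finger_gap: 0.0589
```

Request:
{"name": "move_arm", "arguments": {"steps": "0 0 0 0 0 -20 255;0 0 0 0 0 -30 255;0 0 0 0 0 0 255"}}

```text
time_s: 26.2
tool_pos: [0.5172, 0.2195, 0.2083]
tcp_rot: [-0.696, -0.12, -0.098, 0.701]
ft_force: [0.5, -1.4, -0.7]
finger_gap: 0.059
```

Run:
```python
from h import *
delta(TIP["blue"]-.0145*X+.077*A,.311)
im=[]
for (n,p,d,L),(r,c) in zip(held("blue"),((90,160),(120,130))): im.append(cv2.resize(p[r:r+180,c:c+220],None,fx=1.8,fy=1.8,interpolation=3))
cv2.imwrite("pics/s5.png",np.hstack(im)[:,:,::-1])
```

```text
turn [-0.0017 -0.0015 -0.0009] shift mm [  1.7666   0.3681 -12.0309] q [-1.2141  0.4402  0.9023  2.0551 -0.4513  0.5472  1.5476] F [ 0.4884 -1.4418 -0.6836] 26.2
side 612 [225. 143.] x [-0.0324  0.0218] y [-0.0324 -0.0025] z [-0.0733  0.1292]
top 463 [181. 194.] x [-0.0002  0.0287] y [-0.0304  0.015 ] z [-0.0795  0.13  ]
```

View pics/s5.png

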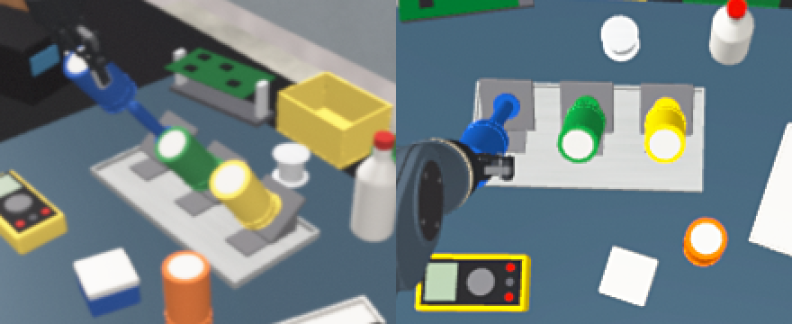

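Both views show the blue cup lined up in front of the blue peg's tip, and yellow and green hanging alike. Insert.

Request:
{"name": "move_arm", "arguments": {"steps": "0 0 0 1.8 0.4 -12 255;0 0 0 14.3 0.4 -20.5 255;0 0 0 14.3 0.4 -20.5 255;0 0 0 14.3 0.4 -20.5 255;0 0 0 11.5 0.4 -16.4 255;0 0 0 0 0 0 255"}}

```text
time_s: 27.05
tool_pos: [0.5752, 0.2211, 0.1188]
tcp_rot: [-0.696, -0.12, -0.099, 0.701]
ft_force: [-0.8, 0.1, -2.0]
finger_gap: 0.0587
```

Run:
```python
from h import *
delta(TIP["blue"]-.0145*X-.039*A,.311)
for (n,p,d,L) in held("blue"): pass
```

```text
turn [-0.0023  0.0007  0.0002] shift mm [ 10.2619   0.6885 -17.5438] q [-0.9436  0.5922  0.6366  2.0327 -0.6185  0.3795  1.7084] F [-0.8079  0.1034 -1.981 ] 27.05
side 308 [239. 160.] x [-0.0359  0.0148] y [-0.0325 -0.0093] z [-0.0683  0.0227]
top 283 [189. 183.] x [-0.0059  0.0232] y [-0.0305  0.015 ] z [-0.0756  0.0227]
```

Request:
{"name": "move_arm", "arguments": {"steps": "0 0 0 5.5 0.5 -8 255;0 0 0 3 0 -4.5 255;0 0 0 0 0 0 255"}}

```text
time_s: 27.52
tool_pos: [0.5833, 0.2224, 0.1069]
tcp_rot: [-0.696, -0.121, -0.099, 0.701]
ft_force: [-0.6, -0.1, -1.4]
finger_gap: 0.0586
```

Request:
{"name": "move_arm", "arguments": {"steps": "0 0 0 1.2 0 -1.6 255;0 0 0 0 0 0 255"}}

```text
time_s: 27.78
tool_pos: [0.5845, 0.2224, 0.1056]
tcp_rot: [-0.696, -0.121, -0.099, 0.701]
ft_force: [-0.2, -0.5, -0.7]
finger_gap: 0.0587
```

Request:
{"name": "move_arm", "arguments": {"steps": "0 0 0 1.2 0 -1.6 255;0 0 0 0 0 0 255"}}

```text
time_s: 28.02
tool_pos: [0.5857, 0.2224, 0.1039]
tcp_rot: [-0.696, -0.121, -0.099, 0.701]
ft_force: [-0.1, 0.6, -1.0]
finger_gap: 0.0591
```

Request:
{"name": "move_arm", "arguments": {"steps": "0 0 0 1.2 0 -1.6 255;0 0 0 0 0 0 255"}}

```text
time_s: 28.28
tool_pos: [0.5869, 0.2224, 0.1024]
tcp_rot: [-0.696, -0.121, -0.099, 0.701]
ft_force: [-2.9, 0.4, 2.2]
finger_gap: 0.0591
```

Request:
{"name": "move_arm", "arguments": {"steps": "0 0 0 0.9 0 -1.2 255;0 0 0 0 0 0 255"}}

```text
time_s: 28.52
tool_pos: [0.5871, 0.2225, 0.102]
tcp_rot: [-0.695, -0.12, -0.099, 0.702]
ft_force: [-12.1, -1.0, 18.8]
finger_gap: 0.0589
```

Contact along the axis. Same finish: relax slightly, lower, release, retreat.

Request:
{"name": "move_arm", "arguments": {"steps": "0 0 0 -2.2 0 -0.6 255;0 0 0 -2 0 -1.4 255;0 0 0 0 0 0 255;0 0 0 0 0 0 255"}}

```text
time_s: 29.02
tool_pos: [0.5853, 0.2226, 0.1009]
tcp_rot: [-0.695, -0.122, -0.101, 0.701]
ft_force: [-3.6, 0.2, 14.1]
finger_gap: 0.0587
```

Request:
{"name": "move_arm", "arguments": {"steps": "0 0 0 0 0 0 0;0 0 0 0 0 0 0;0 0 0 0 0 0 0;0 0 0 0 0 0 0;0 0 0 -4 0 9 0;0 0 0 -12 0 30 0;0 0 0 -14 0 40 0;0 0 0 -14 0 40 0"}}

```text
time_s: 30.02
tool_pos: [0.5389, 0.222, 0.2196]
tcp_rot: [-0.696, -0.12, -0.099, 0.701]
ft_force: [0.0, 1.6, 0.2]
finger_gap: 0.0854
```

Request:
{"name": "move_arm", "arguments": {"steps": "0 0.06 0 -10 30 20 0;0 0.08 0 -10 40 0 0;0 0.08 0 -10 45 0 0;0 0.08 0 -10 45 0 0;0 0 0 -10 40 0 0;0 0 0 -10 40 0 0;0 0 0 0 0 0 0;0 0 0 0 0 0 0"}}

```text
time_s: 31.02
tool_pos: [0.4796, 0.4615, 0.2385]
tcp_rot: [-0.703, -0.015, 0.005, 0.711]
ft_force: [0.9, -0.8, 0.4]
finger_gap: 0.0859
```

Run:
```python
from h import *
im=[]
for col in("blue","yellow"):
    print(col)
    for n,p,d,L in held(col): pass
print("green (ref)"); TIP["green"]=(TIP["blue"]+TIP["yellow"])/2
for n,p,d,L in held("green"): im.append(p); z=np.load(n+"0.npz"); print(n)
for p,(r,c) in zip(im,((90,160),(100,150))): pass
a=cv2.resize(im[0][90:290,160:380],None,fx=1.8,fy=1.8,interpolation=3); b=cv2.resize(im[1][120:320,150:370],None,fx=1.8,fy=1.8,interpolation=3)
cv2.imwrite("pics/s6.png",np.hstack([a,b])[:,:,::-1])
```

```text
blue
side 394 [239. 160.] x [-0.0411  0.0133] y [-0.0322 -0.0053] z [-0.0776  0.0048]
top 387 [188. 188.] x [-0.0327  0.0183] y [-0.0295  0.0256] z [-0.0854  0.0072]
yellow
side 433 [300. 203.] x [-0.0403  0.0072] y [-0.032  -0.0128] z [-0.0875  0.0023]
top 368 [279. 191.] x [-0.0348  0.0181] y [-0.0288  0.0279] z [-0.0805  0.0077]
green (ref)
side 478 [267. 180.] x [-0.0428  0.0097] y [-0.0318 -0.0013] z [-0.085   0.0039]
side
top 411 [233. 190.] x [-0.0382  0.0149] y [-0.029   0.0267] z [-0.0877  0.0071]
top
```

View pics/s6.png

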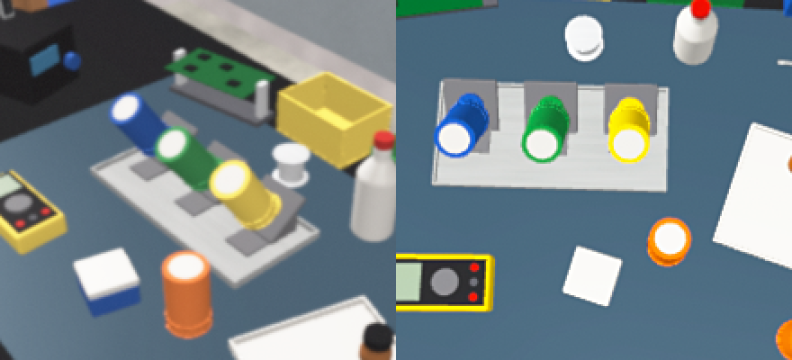

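Both views show all three cups hanging parallel and fully on. In the peg frame, the base end of each is within 1–2 mm of the green reference. The gripper is clear, so I'm handing in.

```bash
python3 -c "
from rig import arm
print(arm.job_done(), arm.sense()['time_s'])"
```

```text
the job is handed in; nothing more can be done
the job is handed in; nothing more can be done
```

The blue and yellow cups now hang mouth down on the pegs of their own colour, and I handed the job in at about 31 s.

- **Seating:** each cup was pushed on until the force rose along the peg axis, to about 50 N for yellow and 22 N for blue. I then lowered it until its inner wall met the peg and let go.
- **Regrasp:** my first try with the yellow cup stopped at joint 6's limit, at about 30° of tilt. I set the cup back in its place in the tray and regripped it with the tool pitched inward. A half-turn of the wrist that I tried during this brought joints 3 and 5 close to their limits, so I undid it. I gripped the blue cup the pitched way from the start.
- **Last checks:** in both camera views the two cups hang parallel to the green one. The base ends agree with the green cup's to about 1–2 mm along the peg. Across the peg they differ by up to about 4 mm, which is near the measuring noise.
- **Other things on the bench:** in the last pictures the green cup, one orange cup, the spool, the wash bottle, the parts box and the meter look unmoved. I checked them by eye only. The amber jar and the second orange cup were only partly in the last picture. The gripper was open and clear of everything.

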